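# Wax blanks across to the job rack in reverse order

## Robot

A 6-joint arm with a two-finger parallel gripper is mounted at the origin on the work surface. World frame = base frame: x ahead of the robot, y to its left, z up, the work surface at z = 0. Lengths are in mm, angles in rad, forces in N, time in s.
With the tool pointing down it reaches from about 350 to 950 mm from the base axis. Payload 17.4 kg.
Tool frame: the origin (TCP) lies at the very end of the fingers, on their centre line; the grasp point (between the pads) lies 19 mm behind it; z points along the fingers, y is the line along which they close (so a half turn about z gives the same grasp; the last joint's range is limited). The gripper opens to 93 mm and grips with 3 to 60 N. Pads are 15 mm wide; open, the fingers measure 128 mm over their backs; the gripper's body (75 mm by 188 mm) begins 65 mm behind the grasp point.
Start: joints at [1.104, 0.116, 1.442, -0, 1.584, -0.038], TCP at [280.66, 613.891, 218.646] pointing down, gripper open.
Joint ranges: [-2.83, 2.83], [-0.83, 2.19], [0.07, 2.5], [-1.14, 4.28], [0.01, 3], [-2.97, 2.97]. Speed limits (rad/s): [1.89, 1.89, 2.22, 3.14, 3.14, 3.14].

## Interface

Orientations are given as a unit quaternion [x, y, z, w].
In Python, from station import arm, cams gives the robot as it stands.
- The arm moves only by the shell command python3 -m creep 'ROWS' [FORCE]. ROWS is JSON, a list of rows, each an object of numbers: "claw": the finger opening in mm, from 0 to 93; "x", "y", "z": the shift along the tool's x, y, z in units of 40 mm (1.0 is 40 mm); "rx", "ry", "rz": the turn, a rotation vector about the tool's x, y, z in units of 5 degrees (1.0 is 5 degrees). A call has 1 to 12 rows; each row is the pose to reach, as a shift and turn from the pose commanded when the call began, along the tool's axes at that moment; what a row does not reach only later rows make up. A row lasts 1/12 s, in which the tool goes at most 41.7 mm and 7.16 degrees, less where a joint would pass 70% of its speed; a pose out of reach is approached as far as the arm can. A call with a gripper value outside its range is refused whole. The fingers move at their own pace and stop on an object; FORCE is the grip in N (left out, the last holds). Time passes only in rows, so rows that repeat a pose let the fingers close. It gives the time, the measured TCP pose, the force, the opening and the grip force at its end, in the units of the state.
- arm.sense(): the state, without advancing time (a new reading comes with each control period).
- cams.snapshot(name): name is "scene" or "top"; returns a dict with "img" (400x640x3 uint8, red, green, blue), "z_map" (400x640 float32, mm along the optical axis (not along the pixel's ray), 0 where there is no reading), "fovy" (degrees; the focal length in pixels is half the picture's height over the tangent of half this angle, whatever the lens; pixels are square), "cx", "cy" (the principal point, pixels), "origin" and "rotation" of the camera in the world. Camera axes: x right, y up, looking along -z (the intrinsics and any distortion apply to the point x, -y, -z); pixel columns grow to the right and rows downward; lengths in mm; the calibration is good to about 2 mm. A picture is of the moment at which its call begins.
- arm.job_done(): hands the job in; it is judged then, once.
The state is a dict: "time": time; "joints": joint angles; "qvel": joint speeds; "joint_torque": joint torques, N m; "eef_pos": TCP position; "ee_rot": TCP orientation; "force": force on the tool from outside, world axes, zero at the start; "torque": the same for the moment, N m; "finger_gap": finger opening in mm; "grasp_force": force on a finger pad.
Only numpy, scipy, OpenCV 4.12 (cv2) and the standard library are available. Lean on these libraries where they do the work, as an engineer would, in place of code of your own. Each camera call takes 0.05 s, during which the arm holds its last target. There are 200 camera calls.

## Task

The four green wax blanks in the grey stock rack stand in the order in which they will be carved; move them all to the empty wooden job rack in reverse order, so that the carver sitting across the bench reads the row the right way: the one farthest left in the stock rack (as the robot sees it) goes farthest right in the job rack, and so on. Stand each one upright on the floor of its own compartment, and do not tip any over on the way.

Things in the scene. Friction and masses are not known exactly. Their poses are not given: they have to be found in the camera images.
- wax_square: dark green hard carving-wax blank, loose: square bar 30 x 30 mm, 70 mm tall, standing upright in one compartment of the stock rack at the start, its x axis within about 8 degrees of the rack's x. Which compartment varies. Origin: centre of its underside; z up its length. About 30 to 80 g.
- wax_round: dark green hard carving-wax blank, loose: solid round bar, 28 mm diameter, 60 mm tall, standing upright in one compartment of the stock rack at the start, its x axis within about 8 degrees of the rack's x. Which compartment varies. Origin: centre of its underside; z up its length. About 30 to 80 g.
- wax_tube: dark green hard carving-wax blank, loose: round tube, 34 mm outside diameter, bore 18 mm, 66 mm tall, standing upright in one compartment of the stock rack at the start, its x axis within about 8 degrees of the rack's x. Which compartment varies. Origin: centre of its underside; z up its length. About 30 to 80 g.
- wax_slab: dark green hard carving-wax blank, loose: flat slab, 18 mm thick (along its x), 36 mm wide (along its y), 74 mm tall, standing upright in one compartment of the stock rack at the start, its x axis within about 8 degrees of the rack's x. Which compartment varies. Origin: centre of its underside; z up its length. About 30 to 80 g.
- stock_rack: grey steel rack, full at the start, left or right of the job rack; fixed, turned up to 25 degrees. 56 x 214 x 22 mm: four open compartments 46 x 46 mm inside, lips 22 mm and cork floor 9 mm above the bench. Origin: centre of the underside; x across the row, away from the robot; y along the row to the robot's left; compartment centres at y = 75, 25, -25, -75 mm.
- job_rack: pale wooden rack with dark ends, empty at the start; fixed, turned up to 25 degrees. 56 x 214 x 22 mm: four open compartments 46 x 46 mm inside, lips 22 mm and cork floor 9 mm above the bench. Origin: centre of the underside; x across the row, away from the robot; y along the row to the robot's left; compartment centres at y = 75, 25, -25, -75 mm.
- pad_square: cork pad 44 x 44 x 3 mm glued into the floor of the stock-rack compartment in which the square bar stands at the start; it stays there and so still marks that place later. Origin: centre of its underside, 6 mm above the bench; the blank stands on its top.
- pad_round: cork pad 44 x 44 x 3 mm glued into the floor of the stock-rack compartment in which the round bar stands at the start; it stays there and so still marks that place later. Origin: centre of its underside, 6 mm above the bench; the blank stands on its top.
- pad_tube: cork pad 44 x 44 x 3 mm glued into the floor of the stock-rack compartment in which the tube stands at the start; it stays there and so still marks that place later. Origin: centre of its underside, 6 mm above the bench; the blank stands on its top.
- pad_slab: cork pad 44 x 44 x 3 mm glued into the floor of the stock-rack compartment in which the slab stands at the start; it stays there and so still marks that place later. Origin: centre of its underside, 6 mm above the bench; the blank stands on its top.
Not all that is in view belongs to the job. Leave any pink look-alike of the wax_square alone.

How it is judged:
By the outcome, as a careful person would: the job done as asked, in the order asked, and still so for the second after the job is handed in, with the robot touching nothing.
It also fails if it takes over 101 s, if anything falls off the work surface, if the arm or the gripper's body presses on something with over 40 N, if the wrist force passes 120 N, or if a joint passes its speed limit or range.

## Working session

There is one attempt and no reset: what is moved stays moved. The work goes in short steps, Python scripts to look and compute and a shell command to move; the robot and the scene stay as the last step left them, time stands still between calls to the robot, and variables do not carry over. Pictures are saved under pics/ and viewed, at most 14 in all, crops included, and the job is handed in when it is done.

```bash
ls; mkdir -p pics; python3 - <<'E'
from station import arm,cams
import cv2,numpy as np
for n in("scene","top"):
    s=cams.snapshot(n); cv2.imwrite(f"pics/{n}0.png",s["img"][:,:,::-1])
    print(n,{k:v for k,v in s.items() if k not in("img","z_map")})
print(arm.sense())
E
```

```text
pics
scene {'fovy': 55.716072336877545, 'cx': 315.15214662345085, 'cy': 196.46660225169705, 'origin': array([853.30199688, 299.06156205, 709.3261255 ]), 'rotation': array([0.11510694, 0.273862  , 0.87181749, 0.38946663])}
top {'fovy': 43.38605263664344, 'cx': 313.58577310312404, 'cy': 200.67889007892953, 'origin': array([466.83130391, -16.42954636, 870.04649554]), 'rotation': array([-0.02989003,  0.03076166,  0.71176083, -0.70111114])}
{'time': 0.1, 'joints': array([ 1.10420282e+00,  1.16432378e-01,  1.44221349e+00, -6.08873135e-06,
        1.58398298e+00, -3.77685489e-02]), 'qvel': array([ 0.00095883, -0.00127623, -0.00031015,  0.00040115, -0.00149042,
        0.00083555]), 'joint_torque': array([ 1.05729163e-03, -7.22899961e+01, -6.23860502e+01,  7.80027593e-02,
        2.29331298e-02, -5.71231919e-05]), 'eef_pos': array([280.57383678, 613.72106103, 217.97347416]), 'ee_rot': array([ 2.12773408e-01,  9.77101432e-01, -5.02465990e-04, -1.26325078e-04]), 'force': array([-0.41103731, -0.49425244,  0.33718874]), 'torque': array([-0.02395188, -0.01249225,  0.00574197]), 'grasp_force': 0.0, 'finger_gap': 92.91364577855923}
```

View pics/scene0.png

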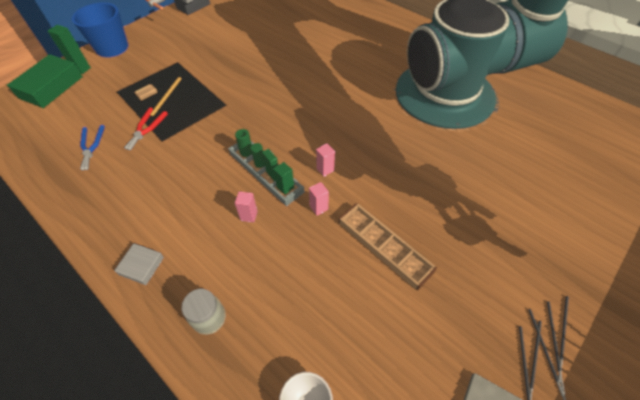

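View pics/top0.png

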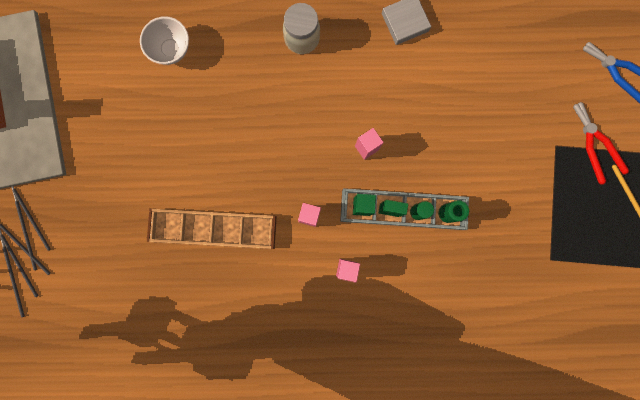

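The top view shows the job rack (px 150–275, 210–247) on the left. The full stock rack (342–468, 190–229) is on the right, holding square, slab, round and tube from left to right. Three pink blocks stand near it. Next I'll measure positions from depth.

```bash
cat > h.py <<'E'
from station import arm,cams
import cv2,numpy as np
from scipy.spatial.transform import Rotation as R
def cloud(n="top"):
    s=cams.snapshot(n); z=s["z_map"]; f=200/np.tan(np.radians(s["fovy"]/2))
    v,u=np.mgrid[0:400,0:640]
    p=np.stack([(u-s["cx"])/f*z,-(v-s["cy"])/f*z,-z],-1)
    return s["img"],p@R.from_quat(s["rotation"]).as_matrix().T+s["origin"],z>0
def go(x,y,z,yaw):   # yaw: world direction of tool y, deg (mod 180)
    s=arm.sense(); r=R.from_quat(s["ee_rot"]); M=r.as_matrix()
    c=[]
    for k in(0,180):
        a=np.radians(yaw+k); Y=np.array([np.cos(a),np.sin(a),0]); Z=np.array([0,0,-1.])
        T=np.stack([np.cross(Y,Z),Y,Z],1); c.append((r.inv()*R.from_matrix(T)).as_rotvec(degrees=True)/5)
    d=M.T@(np.array([x,y,z])-s["eef_pos"])/40
    print("shift",d.round(2),"turns",[q.round(2) for q in c],"j6",s["joints"][5].round(2),"t",s["time"])
def blobs(img,P,ok,zlo,mask,amin=60):
    m=(mask&ok&(P[...,2]>zlo)).astype(np.uint8)
    n,l,st,_=cv2.connectedComponentsWithStats(m)
    for i in range(1,n):
        if st[i,4]>=amin:
            q=P[l==i]; top=q[q[:,2]>np.percentile(q[:,2],90)-4]
            yield q,top,st[i]
E
python3 - <<'E'
from h import *
img,P,ok=cloud(); h=cv2.cvtColor(img,cv2.COLOR_RGB2HSV)
H,S,V=[h[...,i].astype(int) for i in range(3)]
for nm,m in(("green",(H>50)&(H<85)&(S>120)),("pink",(H>160)&(S>60))):
    for q,t,st in blobs(img,P,ok,45,m):
        (c,sz,a)=cv2.minAreaRect(t[:,:2].astype(np.float32)); print(nm,st[:2],np.round(c,1),np.round(sz,1),round(a,1),"z",np.median(t[:,2]).round(1),len(t))
u0=np.zeros(ok.shape,bool)
for nm,(a,b,c,d) in(("job",(140,285,200,258)),("stock",(335,476,182,236))):
    m=u0.copy(); m[c:d,a:b]=1
    m&=ok&(P[...,2]>16)&(P[...,2]<27)&((S<90) if nm=="stock" else True)
    q=P[m][:,:2].astype(np.float32); print(nm,cv2.minAreaRect(q),len(q),np.median(P[m][:,2]))
m=ok&(P[...,2]<12); print("table z",np.median(P[250:,...,2][m[250:]]), np.median(P[150:180,200:260,2]))
s=arm.sense(); print(R.from_quat(s["ee_rot"]).as_matrix().round(2))
E
```

```text
green [354 194] [529.4 -99.5] [29.7 29.4] 85.2 z 80.4 335
green [381 200] [ 523.  -146.3] [35.4 17.3] 78.2 z 84.4 246
green [443 200] [ 516.2 -246.5] [31.8 31.6] 52.3 z 76.2 230
green [414 202] [ 519.1 -194.8] [25.3 26. ] 10.7 z 70.5 218
pink [357 128] [ 632.6 -110.8] [29.3 29.6] 33.1 z 71.4 319
pink [298 203] [514.9 -10.4] [29.2 29.4] 73.5 z 71.4 326
pink [337 259] [424.4 -71.4] [29.8 29.8] 77.5 z 71.3 354
job ((495.9531555175781, 155.90765380859375), (214.59617614746094, 56.05043411254883), 85.91071319580078) 1351 23.064035213720558
stock ((524.1442260742188, -171.57412719726562), (214.21096801757812, 55.957366943359375), 85.33731842041016) 1162 23.172754462102034
table z 1.4400598017953712 1.449624545440372
[[-0.91  0.42 -0.  ]
 [ 0.42  0.91 -0.  ]
 [ 0.   -0.   -1.  ]]
```

Heights read about 1.3 mm high, and the rack and blank sizes agree well. Order in the stock rack from the left is square, slab, round, tube. Targets in the job rack are square at y=-75, slab at -25, round at +25 and tube at +75.

```bash
python3 -c "
from h import *
go(529.4,-99.5,150,-4.8)"
```

```text
shift [-13.07 -13.63   1.71] turns [array([-1.000e-02,  1.000e-02,  1.405e+01]), array([-1.000e-02, -1.000e-02, -2.195e+01])] j6 -0.04 t 0.15
```

```bash
python3 -m creep '[{"claw":93,"x":-0.8,"y":-0.8,"rz":1},{"claw":93,"x":-1.6,"y":-1.7,"rz":2},{"claw":93,"x":-2.3,"y":-2.4,"rz":3},{"claw":93,"x":-3,"y":-3.1,"rz":4},{"claw":93,"x":-3.7,"y":-3.8,"rz":5},{"claw":93,"x":-4.4,"y":-4.5,"rz":6},{"claw":93,"x":-5.1,"y":-5.2,"rz":7},{"claw":93,"x":-5.8,"y":-5.9,"rz":8},{"claw":93,"x":-6.5,"y":-6.6,"rz":9},{"claw":93,"x":-7.2,"y":-7.3,"rz":10},{"claw":93,"x":-7.8,"y":-8,"rz":11},{"claw":93,"x":-8.2,"y":-8.4,"rz":11.5}]' 30; python3 -c "
from h import *
go(529.4,-99.5,150,-4.8)"
```

```text
shift [-13.07 -13.63   1.71] turns [array([-1.000e-02,  1.000e-02,  1.405e+01]), array([-1.000e-02, -1.000e-02, -2.195e+01])] j6 -0.04 t 0.15invalid input at $[0]: expected keys claw, x, y, z, rx, ry, rz
```

```bash
python3 -m creep '[{"claw":93,"x":-0.7,"y":-0.7,"z":0,"rx":0,"ry":0,"rz":1},{"claw":93,"x":-1.4,"y":-1.4,"z":0,"rx":0,"ry":0,"rz":2},{"claw":93,"x":-2.1,"y":-2.2,"z":0,"rx":0,"ry":0,"rz":3},{"claw":93,"x":-2.8,"y":-2.9,"z":0,"rx":0,"ry":0,"rz":4},{"claw":93,"x":-3.5,"y":-3.6,"z":0,"rx":0,"ry":0,"rz":5},{"claw":93,"x":-4.2,"y":-4.4,"z":0,"rx":0,"ry":0,"rz":6},{"claw":93,"x":-4.9,"y":-5.1,"z":0,"rx":0,"ry":0,"rz":7},{"claw":93,"x":-5.6,"y":-5.8,"z":0,"rx":0,"ry":0,"rz":8},{"claw":93,"x":-6.3,"y":-6.6,"z":0,"rx":0,"ry":0,"rz":9},{"claw":93,"x":-7,"y":-7.3,"z":0,"rx":0,"ry":0,"rz":10},{"claw":93,"x":-7.6,"y":-7.9,"z":0,"rx":0,"ry":0,"rz":11},{"claw":93,"x":-8,"y":-8.3,"z":0,"rx":0,"ry":0,"rz":11.5}]' 30; python3 -c "
from h import *
go(529.4,-99.5,150,-4.8)"
```

```text
time: 1.15
eef_pos: [434.1, 176.2, 218.7]
ee_rot: [0.659, 0.752, 0.0, 0.0]
force: [0.4, 0.9, 1.4]
finger_gap: 92.9
grasp_force: 0.0
shift [-7.14  1.45  1.72] turns [array([0.01, 0.  , 2.47]), array([-1.000e-02,  1.000e-02, -3.353e+01])] j6 0.2 t 1.15
```

```bash
python3 -m creep '[{"claw":93,"x":-0.8,"y":0.16,"z":0.2,"rx":0,"ry":0,"rz":0.3},{"claw":93,"x":-1.6,"y":0.33,"z":0.4,"rx":0,"ry":0,"rz":0.6},{"claw":93,"x":-2.5,"y":0.5,"z":0.6,"rx":0,"ry":0,"rz":0.9},{"claw":93,"x":-3.4,"y":0.7,"z":0.8,"rx":0,"ry":0,"rz":1.2},{"claw":93,"x":-4.3,"y":0.87,"z":1,"rx":0,"ry":0,"rz":1.5},{"claw":93,"x":-5.2,"y":1.06,"z":1.2,"rx":0,"ry":0,"rz":1.8},{"claw":93,"x":-6,"y":1.2,"z":1.4,"rx":0,"ry":0,"rz":2.1},{"claw":93,"x":-6.7,"y":1.36,"z":1.6,"rx":0,"ry":0,"rz":2.3},{"claw":93,"x":-7.14,"y":1.45,"z":1.72,"rx":0,"ry":0,"rz":2.47},{"claw":93,"x":-7.14,"y":1.45,"z":1.72,"rx":0,"ry":0,"rz":2.47},{"claw":93,"x":-7.14,"y":1.45,"z":1.72,"rx":0,"ry":0,"rz":2.47}]' 30; python3 - <<'E'
from h import *
go(529.4,-99.5,32,-4.8)
img,P,ok=cloud("scene"); cv2.imwrite("pics/scene1.png",cv2.resize(img[80:280,180:420],None,fx=3,fy=3)[:,:,::-1])
img,P,ok=cloud("top"); m=ok&(P[...,2]>140)&(P[...,2]<175)
q=P[m]; print(len(q), cv2.minAreaRect(q[:,:2].astype(np.float32)) if len(q)>9 else "")
cv2.imwrite("pics/top1.png",cv2.resize(img[150:260,290:490],None,fx=3.5,fy=3.5)[:,:,::-1])
E
```

```text
time: 2.07
eef_pos: [530.3, -96.6, 149.2]
ee_rot: [0.734, 0.679, -0.0, -0.001]
force: [-0.2, -0.1, 0.2]
finger_gap: 93.0
grasp_force: 0.0
shift [-0.08 -0.01  2.93] turns [array([-0.02, -0.  ,  0.06]), array([ 1.000e-02, -2.000e-02, -3.594e+01])] j6 -0.15 t 2.0667
0
```

View pics/scene1.png

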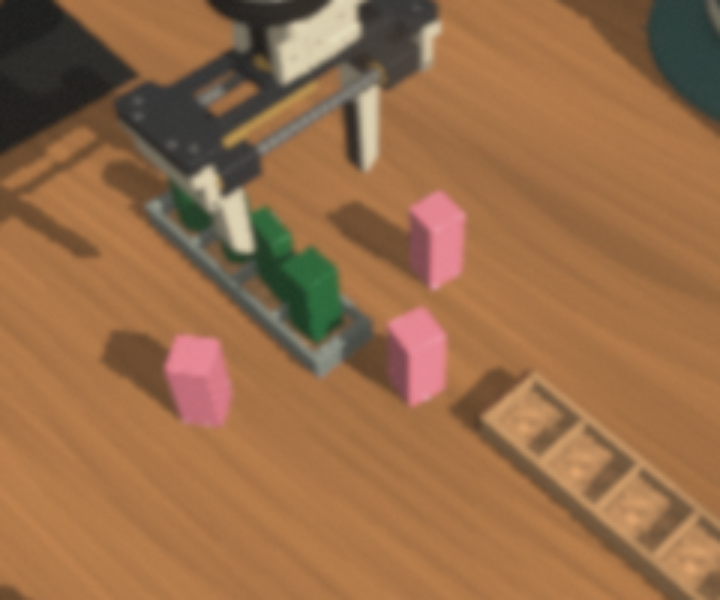

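The crop shows the open gripper hovering, with finger tips near (240,250) and (365,165), and the blanks below it undisturbed. I'll check the finger position and the blanks numerically in the scene camera.

```bash
python3 - <<'E'
from h import *
img,P,ok=cloud("scene"); s=arm.sense(); print(s["eef_pos"].round(1))
m=ok&(P[...,2]>148)&(P[...,2]<190)&(np.hypot(P[...,0]-530,P[...,1]+97)<90)
for q,t,st in blobs(img,P,m,0,m,8): print("finger",st[:4],q.mean(0).round(1),q.min(0).round(1),q.max(0).round(1))
h=cv2.cvtColor(img,cv2.COLOR_RGB2HSV)
m=(h[...,0]>50)&(h[...,0]<85)&(h[...,1]>120)&(P[...,0]>450)&(P[...,1]>-300)
for q,t,st in blobs(img,P,ok,45,m,20): print("green",st[:4],(t[:,:2].min(0)/2+t[:,:2].max(0)/2).round(1),t[:,2].max().round(1))
E
```

```text
[530.4 -95.2 150.2]
finger [295 119  12  18] [479.  -86.5 171. ] [467.8 -99.4 149.5] [484.1 -80.5 189.3]
finger [251 148  14  16] [585.7 -93.3 172.6] [ 575.7 -108.5  149.3] [591.6 -88.8 190. ]
green [266 151  26  35] [ 530.4 -120. ] 85.9
```

```bash
python3 -m creep '[{"claw":93,"x":-0.1,"y":0,"z":0.4,"rx":0,"ry":0,"rz":0},{"claw":93,"x":-0.1,"y":0,"z":1,"rx":0,"ry":0,"rz":0},{"claw":93,"x":-0.1,"y":0,"z":1.6,"rx":0,"ry":0,"rz":0},{"claw":93,"x":-0.1,"y":0,"z":2.2,"rx":0,"ry":0,"rz":0},{"claw":93,"x":-0.1,"y":0,"z":2.7,"rx":0,"ry":0,"rz":0},{"claw":93,"x":-0.1,"y":0,"z":2.95,"rx":0,"ry":0,"rz":0},{"claw":93,"x":-0.1,"y":0,"z":2.95,"rx":0,"ry":0,"rz":0},{"claw":93,"x":-0.1,"y":0,"z":2.95,"rx":0,"ry":0,"rz":0}]' 20; python3 -c "
from h import *
go(529.4,-99.5,32,-4.8)"
```

```text
time: 2.88
eef_pos: [530.4, -99.5, 32.6]
ee_rot: [0.734, 0.68, 0.0, 0.0]
force: [0.7, 0.2, 0.0]
finger_gap: 92.9
grasp_force: 0.0
shift [-0.   -0.03  0.02] turns [array([0.  , 0.  , 0.09]), array([-0.000e+00,  1.000e-02, -3.591e+01])] j6 -0.16 t 2.8833
```

```bash
python3 -m creep '[{"claw":45,"x":0,"y":0,"z":0,"rx":0,"ry":0,"rz":0},{"claw":35,"x":0,"y":0,"z":0,"rx":0,"ry":0,"rz":0},{"claw":30,"x":0,"y":0,"z":0,"rx":0,"ry":0,"rz":0},{"claw":20,"x":0,"y":0,"z":0,"rx":0,"ry":0,"rz":0},{"claw":20,"x":0,"y":0,"z":0,"rx":0,"ry":0,"rz":0},{"claw":20,"x":0,"y":0,"z":0,"rx":0,"ry":0,"rz":0},{"claw":20,"x":0,"y":0,"z":0,"rx":0,"ry":0,"rz":0},{"claw":20,"x":0,"y":0,"z":0,"rx":0,"ry":0,"rz":0},{"claw":20,"x":0,"y":0,"z":0,"rx":0,"ry":0,"rz":0},{"claw":20,"x":0,"y":0,"z":0,"rx":0,"ry":0,"rz":0}]' 20; python3 -c "
from h import *
go(529.4,-99.5,32,-4.8);go(529.4,-99.5,150,-4.8)"
```

```text
time: 3.72
eef_pos: [530.2, -100.0, 31.8]
ee_rot: [0.734, 0.679, -0.0, -0.0]
force: [-1.0, 0.1, 0.0]
finger_gap: 31.1
grasp_force: 0.1
shift [ 0.01 -0.02 -0.  ] turns [array([-0.  ,  0.  ,  0.08]), array([ -0.  ,  -0.  , -35.92])] j6 -0.16 t 3.7167
shift [ 0.01 -0.02 -2.95] turns [array([-0.  ,  0.  ,  0.08]), array([ -0.  ,  -0.  , -35.92])] j6 -0.16 t 3.7167
```

```bash
python3 -m creep '[{"claw":20,"x":0,"y":0,"z":0,"rx":0,"ry":0,"rz":0},{"claw":20,"x":0,"y":0,"z":0,"rx":0,"ry":0,"rz":0},{"claw":20,"x":0,"y":0,"z":0,"rx":0,"ry":0,"rz":0},{"claw":20,"x":0,"y":0,"z":-0.2,"rx":0,"ry":0,"rz":0},{"claw":20,"x":0,"y":0,"z":-0.6,"rx":0,"ry":0,"rz":0},{"claw":20,"x":0,"y":0,"z":-1.2,"rx":0,"ry":0,"rz":0},{"claw":20,"x":0,"y":0,"z":-1.8,"rx":0,"ry":0,"rz":0},{"claw":20,"x":0,"y":0,"z":-2.4,"rx":0,"ry":0,"rz":0},{"claw":20,"x":0,"y":0,"z":-2.8,"rx":0,"ry":0,"rz":0},{"claw":20,"x":0,"y":0,"z":-2.95,"rx":0,"ry":0,"rz":0},{"claw":20,"x":0,"y":0,"z":-2.95,"rx":0,"ry":0,"rz":0}]' 20; python3 -c "
from h import *
go(490.6,81.1,150,-4.1)"
```

```text
time: 4.63
eef_pos: [530.7, -100.1, 151.6]
ee_rot: [0.734, 0.679, 0.001, 0.001]
force: [0.6, 0.8, -1.0]
finger_gap: 30.0
grasp_force: 20.0
shift [ 4.44 -1.35  0.03] turns [array([ 0.03,  0.  , -0.06]), array([ 1.000e-02, -4.000e-02,  3.594e+01])] j6 -0.16 t 4.6333
```

```bash
python3 -m creep '[{"claw":20,"x":0.3,"y":-0.09,"z":0,"rx":0,"ry":0,"rz":0},{"claw":20,"x":0.9,"y":-0.27,"z":0,"rx":0,"ry":0,"rz":0},{"claw":20,"x":1.6,"y":-0.49,"z":0,"rx":0,"ry":0,"rz":0},{"claw":20,"x":2.3,"y":-0.7,"z":0,"rx":0,"ry":0,"rz":0},{"claw":20,"x":3,"y":-0.91,"z":0,"rx":0,"ry":0,"rz":0},{"claw":20,"x":3.7,"y":-1.12,"z":0,"rx":0,"ry":0,"rz":0},{"claw":20,"x":4.2,"y":-1.28,"z":0,"rx":0,"ry":0,"rz":0},{"claw":20,"x":4.44,"y":-1.35,"z":0,"rx":0,"ry":0,"rz":0},{"claw":20,"x":4.44,"y":-1.35,"z":0,"rx":0,"ry":0,"rz":0},{"claw":20,"x":4.44,"y":-1.35,"z":0,"rx":0,"ry":0,"rz":0}]' 20; python3 - <<'E'
from h import *
go(490.6,81.1,33,-4.1)
img,P,ok=cloud("scene"); cv2.imwrite("pics/scene2.png",cv2.resize(img[100:300,240:480],None,fx=3,fy=3)[:,:,::-1])
h=cv2.cvtColor(img,cv2.COLOR_RGB2HSV)
m=(h[...,0]>50)&(h[...,0]<85)&(h[...,1]>120)&(P[...,0]>400)&(P[...,1]>30)&(P[...,1]<130)
for q,t,st in blobs(img,P,ok,90,m,20): print("green",st[:4],q.min(0).round(1),q.max(0).round(1))
E
```

```text
time: 5.47
eef_pos: [489.7, 81.4, 149.0]
ee_rot: [0.733, 0.68, -0.001, -0.0]
force: [0.2, -0.5, -1.9]
finger_gap: 30.2
grasp_force: 20.0
shift [-0.    0.03  2.9 ] turns [array([-0.01,  0.01, -0.05]), array([1.000e-02, 2.000e-02, 3.595e+01])] j6 0.19 t 5.4667
green [363 177  11  19] [485.   92.6 135.5] [505.3  98.2 187.2]
```

View pics/scene2.png

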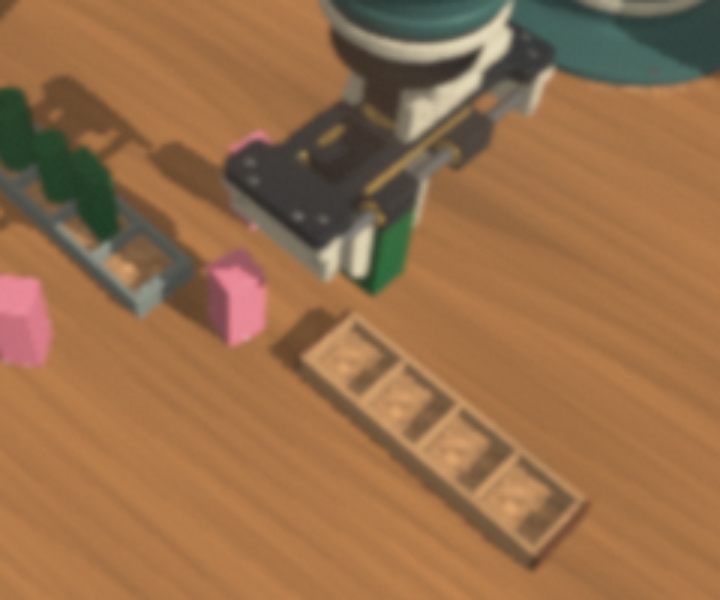

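The crop shows the square held upright at about (390,250), with its target compartment at about (350,350). Next I lower and release it.

```bash
python3 -m creep '[{"claw":20,"x":0,"y":0.02,"z":0.4,"rx":0,"ry":0,"rz":0},{"claw":20,"x":0,"y":0.02,"z":1,"rx":0,"ry":0,"rz":0},{"claw":20,"x":0,"y":0.02,"z":1.6,"rx":0,"ry":0,"rz":0},{"claw":20,"x":0,"y":0.02,"z":2.2,"rx":0,"ry":0,"rz":0},{"claw":20,"x":0,"y":0.02,"z":2.6,"rx":0,"ry":0,"rz":0},{"claw":20,"x":0,"y":0.02,"z":2.82,"rx":0,"ry":0,"rz":0},{"claw":20,"x":0,"y":0.02,"z":2.92,"rx":0,"ry":0,"rz":0},{"claw":20,"x":0,"y":0.02,"z":2.92,"rx":0,"ry":0,"rz":0},{"claw":20,"x":0,"y":0.02,"z":2.92,"rx":0,"ry":0,"rz":0}]' 20
```

```text
time: 6.27
eef_pos: [491.4, 80.8, 33.8]
ee_rot: [0.734, 0.679, 0.0, 0.0]
force: [-0.0, -0.5, 0.2]
finger_gap: 30.1
grasp_force: 20.0
```

```bash
python3 -m creep '[{"claw":34,"x":0,"y":0,"z":0,"rx":0,"ry":0,"rz":0},{"claw":65,"x":0,"y":0,"z":0,"rx":0,"ry":0,"rz":0},{"claw":65,"x":0,"y":0,"z":0,"rx":0,"ry":0,"rz":0},{"claw":65,"x":0,"y":0,"z":0,"rx":0,"ry":0,"rz":0},{"claw":65,"x":0,"y":0,"z":0,"rx":0,"ry":0,"rz":0},{"claw":65,"x":0,"y":0,"z":-0.2,"rx":0,"ry":0,"rz":0},{"claw":65,"x":0,"y":0,"z":-0.8,"rx":0,"ry":0,"rz":0},{"claw":65,"x":0,"y":0,"z":-1.5,"rx":0,"ry":0,"rz":0},{"claw":65,"x":0,"y":0,"z":-2.2,"rx":0,"ry":0,"rz":0},{"claw":65,"x":0,"y":0,"z":-2.7,"rx":0,"ry":0,"rz":0},{"claw":65,"x":0,"y":0,"z":-2.92,"rx":0,"ry":0,"rz":0},{"claw":65,"x":0,"y":0,"z":-2.92,"rx":0,"ry":0,"rz":0}]' 20; python3 -c "
from h import *
go(523,-146.3,150,-11.8)"
```

```text
time: 7.27
eef_pos: [491.6, 81.3, 152.2]
ee_rot: [0.734, 0.679, 0.001, 0.001]
force: [0.2, -0.1, -0.4]
finger_gap: 64.7
grasp_force: 0.0
shift [-5.61  1.22  0.06] turns [array([ 0.04, -0.01,  1.48]), array([ 1.000e-02,  6.000e-02, -3.452e+01])] j6 0.19 t 7.2667
```

```bash
python3 -m creep '[{"claw":65,"x":-0.5,"y":0.11,"z":0,"rx":0,"ry":0,"rz":0.2},{"claw":65,"x":-1.2,"y":0.26,"z":0,"rx":0,"ry":0,"rz":0.4},{"claw":65,"x":-2,"y":0.43,"z":0,"rx":0,"ry":0,"rz":0.6},{"claw":65,"x":-2.8,"y":0.61,"z":0,"rx":0,"ry":0,"rz":0.8},{"claw":65,"x":-3.6,"y":0.78,"z":0,"rx":0,"ry":0,"rz":1},{"claw":65,"x":-4.4,"y":0.96,"z":0,"rx":0,"ry":0,"rz":1.2},{"claw":65,"x":-5.1,"y":1.11,"z":0,"rx":0,"ry":0,"rz":1.4},{"claw":65,"x":-5.5,"y":1.2,"z":0,"rx":0,"ry":0,"rz":1.48},{"claw":65,"x":-5.61,"y":1.22,"z":0,"rx":0,"ry":0,"rz":1.48},{"claw":65,"x":-5.61,"y":1.22,"z":0,"rx":0,"ry":0,"rz":1.48},{"claw":65,"x":-5.61,"y":1.22,"z":0,"rx":0,"ry":0,"rz":1.48}]' 20; python3 - <<'E'
from h import *
img,P,ok=cloud("top"); h=cv2.cvtColor(img,cv2.COLOR_RGB2HSV)
m=(h[...,0]>50)&(h[...,0]<85)&(h[...,1]>120)
for q,t,st in blobs(img,P,ok,45,m,20): print("green",st[:4],cv2.minAreaRect(t[:,:2].astype(np.float32)),np.median(t[:,2]).round(1))
go(523,-146.3,32,-11.8)
E
```

```text
time: 8.18
eef_pos: [521.8, -145.6, 148.9]
ee_rot: [0.776, 0.631, -0.0, -0.001]
force: [-0.3, -0.7, 0.4]
finger_gap: 65.1
grasp_force: 0.0
green [242 219  22  20] ((491.947998046875, 80.60172271728516), (29.23764991760254, 29.143470764160156), 85.7192153930664) 80.4
shift [-0.02  0.03  2.93] turns [array([-0.01, -0.  ,  0.  ]), array([ 1.0e-02, -2.0e-02, -3.6e+01])] j6 -0.11 t 8.2333
```

```bash
python3 -m creep '[{"claw":65,"x":-0.02,"y":0.03,"z":0.4,"rx":0,"ry":0,"rz":0},{"claw":65,"x":-0.02,"y":0.03,"z":1,"rx":0,"ry":0,"rz":0},{"claw":65,"x":-0.02,"y":0.03,"z":1.6,"rx":0,"ry":0,"rz":0},{"claw":65,"x":-0.02,"y":0.03,"z":2.2,"rx":0,"ry":0,"rz":0},{"claw":65,"x":-0.02,"y":0.03,"z":2.7,"rx":0,"ry":0,"rz":0},{"claw":50,"x":-0.02,"y":0.03,"z":2.94,"rx":0,"ry":0,"rz":0},{"claw":50,"x":-0.02,"y":0.03,"z":2.94,"rx":0,"ry":0,"rz":0},{"claw":50,"x":-0.02,"y":0.03,"z":2.94,"rx":0,"ry":0,"rz":0}]' 20; python3 -c "
from h import *
go(523,-146.3,32,-11.8)"
```

```text
time: 8.9
eef_pos: [523.4, -146.7, 32.8]
ee_rot: [0.776, 0.631, 0.0, 0.0]
force: [1.2, -0.5, 1.1]
finger_gap: 52.0
grasp_force: 0.0
shift [ 0.01 -0.01  0.02] turns [array([ 0.  , -0.  ,  0.01]), array([  0.  ,   0.  , -35.99])] j6 -0.11 t 8.9
```

```bash
python3 -m creep '[{"claw":30,"x":0,"y":0,"z":0,"rx":0,"ry":0,"rz":0},{"claw":25,"x":0,"y":0,"z":0,"rx":0,"ry":0,"rz":0},{"claw":10,"x":0,"y":0,"z":0,"rx":0,"ry":0,"rz":0},{"claw":10,"x":0,"y":0,"z":0,"rx":0,"ry":0,"rz":0},{"claw":10,"x":0,"y":0,"z":0,"rx":0,"ry":0,"rz":0},{"claw":10,"x":0,"y":0,"z":0,"rx":0,"ry":0,"rz":0},{"claw":10,"x":0,"y":0,"z":0,"rx":0,"ry":0,"rz":0},{"claw":10,"x":0,"y":0,"z":0,"rx":0,"ry":0,"rz":0},{"claw":10,"x":0,"y":0,"z":0,"rx":0,"ry":0,"rz":0},{"claw":10,"x":0,"y":0,"z":0,"rx":0,"ry":0,"rz":0}]' 20
```

```text
time: 9.73
eef_pos: [523.3, -147.4, 32.6]
ee_rot: [0.776, 0.631, 0.0, 0.0]
force: [-0.7, -0.7, 5.5]
finger_gap: 17.8
grasp_force: 20.0
```

```bash
python3 -m creep '[{"claw":10,"x":0,"y":0,"z":-0.2,"rx":0,"ry":0,"rz":0},{"claw":10,"x":0,"y":0,"z":-0.6,"rx":0,"ry":0,"rz":0},{"claw":10,"x":0,"y":0,"z":-1.2,"rx":0,"ry":0,"rz":0},{"claw":10,"x":0,"y":0,"z":-1.8,"rx":0,"ry":0,"rz":0},{"claw":10,"x":0,"y":0,"z":-2.4,"rx":0,"ry":0,"rz":0},{"claw":10,"x":0,"y":0,"z":-2.8,"rx":0,"ry":0,"rz":0},{"claw":10,"x":0,"y":0,"z":-2.95,"rx":0,"ry":0,"rz":0},{"claw":10,"x":0,"y":0,"z":-2.95,"rx":0,"ry":0,"rz":0}]' 20; python3 -c "
from h import *
go(494.2,131,150,-4.1)"
```

```text
time: 10.4
eef_pos: [523.7, -147.5, 151.7]
ee_rot: [0.776, 0.631, 0.001, 0.001]
force: [0.1, -0.4, 0.2]
finger_gap: 17.8
grasp_force: 20.0
shift [ 6.66 -2.15  0.04] turns [array([ 0.02,  0.  , -1.54]), array([ 1.000e-02, -4.000e-02,  3.446e+01])] j6 -0.12 t 10.4
```

```bash
python3 -m creep '[{"claw":10,"x":0.3,"y":-0.1,"z":0,"rx":0,"ry":0,"rz":0},{"claw":10,"x":0.9,"y":-0.29,"z":0,"rx":0,"ry":0,"rz":-0.2},{"claw":10,"x":1.7,"y":-0.55,"z":0,"rx":0,"ry":0,"rz":-0.4},{"claw":10,"x":2.5,"y":-0.81,"z":0,"rx":0,"ry":0,"rz":-0.6},{"claw":10,"x":3.3,"y":-1.07,"z":0,"rx":0,"ry":0,"rz":-0.8},{"claw":10,"x":4.1,"y":-1.32,"z":0,"rx":0,"ry":0,"rz":-1},{"claw":10,"x":4.9,"y":-1.58,"z":0,"rx":0,"ry":0,"rz":-1.2},{"claw":10,"x":5.7,"y":-1.84,"z":0,"rx":0,"ry":0,"rz":-1.4},{"claw":10,"x":6.35,"y":-2.05,"z":0,"rx":0,"ry":0,"rz":-1.54},{"claw":10,"x":6.66,"y":-2.15,"z":0,"rx":0,"ry":0,"rz":-1.54},{"claw":10,"x":6.66,"y":-2.15,"z":0,"rx":0,"ry":0,"rz":-1.54},{"claw":10,"x":6.66,"y":-2.15,"z":0,"rx":0,"ry":0,"rz":-1.54}]' 20; python3 - <<'E'
from h import *
go(494.2,131,33,-4.1)
img,P,ok=cloud("scene")
h=cv2.cvtColor(img,cv2.COLOR_RGB2HSV)
m=(h[...,0]>50)&(h[...,0]<85)&(h[...,1]>120)&(P[...,0]>400)&(P[...,1]>30)&(P[...,1]<190)
for q,t,st in blobs(img,P,ok,90,m,20): print("green",st[:4],q.min(0).round(1),q.max(0).round(1))
E
```

```text
time: 11.4
eef_pos: [492.7, 131.7, 148.9]
ee_rot: [0.731, 0.682, -0.001, -0.0]
force: [0.3, -0.5, 0.0]
finger_gap: 18.0
grasp_force: 20.0
shift [-0.01  0.04  2.9 ] turns [array([-0.02,  0.01,  0.02]), array([-1.000e-02, -3.000e-02, -3.598e+01])] j6 0.28 t 11.4
green [385 195  12  17] [493.  140.5 133.8] [503.5 151.3 187.9]
```

```bash
python3 -m creep '[{"claw":10,"x":0,"y":0.03,"z":0.4,"rx":0,"ry":0,"rz":0},{"claw":10,"x":0,"y":0.03,"z":1,"rx":0,"ry":0,"rz":0},{"claw":10,"x":0,"y":0.03,"z":1.6,"rx":0,"ry":0,"rz":0},{"claw":10,"x":0,"y":0.03,"z":2.2,"rx":0,"ry":0,"rz":0},{"claw":10,"x":0,"y":0.03,"z":2.6,"rx":0,"ry":0,"rz":0},{"claw":10,"x":0,"y":0.03,"z":2.82,"rx":0,"ry":0,"rz":0},{"claw":10,"x":0,"y":0.03,"z":2.93,"rx":0,"ry":0,"rz":0},{"claw":10,"x":0,"y":0.03,"z":2.93,"rx":0,"ry":0,"rz":0},{"claw":10,"x":0,"y":0.03,"z":2.93,"rx":0,"ry":0,"rz":0}]' 20
```

```text
time: 12.2
eef_pos: [495.2, 130.5, 33.6]
ee_rot: [0.732, 0.681, 0.0, 0.0]
force: [-0.7, 0.6, -0.4]
finger_gap: 17.7
grasp_force: 20.0
```

```bash
python3 -m creep '[{"claw":22,"x":0,"y":0,"z":0,"rx":0,"ry":0,"rz":0},{"claw":60,"x":0,"y":0,"z":0,"rx":0,"ry":0,"rz":0},{"claw":60,"x":0,"y":0,"z":0,"rx":0,"ry":0,"rz":0},{"claw":60,"x":0,"y":0,"z":0,"rx":0,"ry":0,"rz":0},{"claw":60,"x":0,"y":0,"z":0,"rx":0,"ry":0,"rz":0},{"claw":60,"x":0,"y":0,"z":-0.2,"rx":0,"ry":0,"rz":0},{"claw":60,"x":0,"y":0,"z":-0.8,"rx":0,"ry":0,"rz":0},{"claw":60,"x":0,"y":0,"z":-1.5,"rx":0,"ry":0,"rz":0},{"claw":60,"x":0,"y":0,"z":-2.2,"rx":0,"ry":0,"rz":0},{"claw":60,"x":0,"y":0,"z":-2.7,"rx":0,"ry":0,"rz":0},{"claw":60,"x":0,"y":0,"z":-2.93,"rx":0,"ry":0,"rz":0},{"claw":60,"x":0,"y":0,"z":-2.93,"rx":0,"ry":0,"rz":0}]' 20; python3 -c "
from h import *
go(519.1,-194.8,150,-4.7)"
```

```text
time: 13.2
eef_pos: [495.6, 131.2, 152.7]
ee_rot: [0.732, 0.681, 0.001, 0.001]
force: [0.5, 0.0, 1.2]
finger_gap: 59.9
grasp_force: 0.0
shift [-8.09  1.17  0.06] turns [array([ 0.04, -0.01,  0.12]), array([ 2.000e-02,  6.000e-02, -3.588e+01])] j6 0.28 t 13.2
```

```bash
python3 -m creep '[{"claw":60,"x":-0.5,"y":0.07,"z":0,"rx":0,"ry":0,"rz":0},{"claw":60,"x":-1.3,"y":0.19,"z":0,"rx":0,"ry":0,"rz":0},{"claw":60,"x":-2.2,"y":0.32,"z":0,"rx":0,"ry":0,"rz":0},{"claw":60,"x":-3.1,"y":0.45,"z":0,"rx":0,"ry":0,"rz":0},{"claw":60,"x":-4,"y":0.58,"z":0,"rx":0,"ry":0,"rz":0},{"claw":60,"x":-4.9,"y":0.71,"z":0,"rx":0,"ry":0,"rz":0},{"claw":60,"x":-5.8,"y":0.84,"z":0,"rx":0,"ry":0,"rz":0.1},{"claw":60,"x":-6.7,"y":0.97,"z":0,"rx":0,"ry":0,"rz":0.1},{"claw":60,"x":-7.5,"y":1.09,"z":0,"rx":0,"ry":0,"rz":0.1},{"claw":60,"x":-8,"y":1.16,"z":0,"rx":0,"ry":0,"rz":0.1},{"claw":60,"x":-8.09,"y":1.17,"z":0,"rx":0,"ry":0,"rz":0.1},{"claw":60,"x":-8.09,"y":1.17,"z":0,"rx":0,"ry":0,"rz":0.1}]' 20; python3 - <<'E'
from h import *
img,P,ok=cloud("top"); h=cv2.cvtColor(img,cv2.COLOR_RGB2HSV)
m=(h[...,0]>50)&(h[...,0]<85)&(h[...,1]>120)
for q,t,st in blobs(img,P,ok,45,m,20): print("green",st[:4],cv2.minAreaRect(t[:,:2].astype(np.float32)),np.median(t[:,2]).round(1))
go(519.1,-194.8,32,-4.7)
E
```

```text
time: 14.2
eef_pos: [517.6, -195.9, 148.6]
ee_rot: [0.736, 0.677, -0.0, -0.001]
force: [0.3, 0.0, -0.3]
finger_gap: 60.3
grasp_force: 0.0
green [414 203   8  15] ((496.4693908691406, -113.5440902709961), (0.4554538130760193, 14.194585800170898), 67.46663665771484) 409.5
green [242 219  22  20] ((491.80047607421875, 80.83990478515625), (29.720125198364258, 29.27206802368164), 85.2595443725586) 80.3
green [208 221  27  13] ((495.58526611328125, 130.28692626953125), (34.64104461669922, 17.24755859375), 85.78923797607422) 84.4
shift [0.   0.04 2.92] turns [array([-0.02, -0.01,  0.01]), array([ 1.000e-02, -3.000e-02, -3.599e+01])] j6 -0.32 t 14.25
```

The slab stands correctly in its compartment. Next is the round.

```bash
python3 -m creep '[{"claw":60,"x":0,"y":0.03,"z":0.4,"rx":0,"ry":0,"rz":0},{"claw":60,"x":0,"y":0.03,"z":1,"rx":0,"ry":0,"rz":0},{"claw":60,"x":0,"y":0.03,"z":1.6,"rx":0,"ry":0,"rz":0},{"claw":60,"x":0,"y":0.03,"z":2.2,"rx":0,"ry":0,"rz":0},{"claw":60,"x":0,"y":0.03,"z":2.7,"rx":0,"ry":0,"rz":0},{"claw":50,"x":0,"y":0.03,"z":2.94,"rx":0,"ry":0,"rz":0},{"claw":50,"x":0,"y":0.03,"z":2.94,"rx":0,"ry":0,"rz":0},{"claw":50,"x":0,"y":0.03,"z":2.94,"rx":0,"ry":0,"rz":0}]' 20; python3 -c "
from h import *
go(519.1,-194.8,32,-4.7)"
```

```text
time: 14.92
eef_pos: [519.6, -194.5, 33.0]
ee_rot: [0.735, 0.678, 0.0, -0.0]
force: [-0.6, -0.8, 0.7]
finger_gap: 50.2
grasp_force: 0.0
shift [-0.01 -0.01  0.03] turns [array([-0.  , -0.  ,  0.03]), array([  0.  ,  -0.  , -35.97])] j6 -0.32 t 14.9167
```

```bash
python3 -m creep '[{"claw":38,"x":0,"y":0,"z":0,"rx":0,"ry":0,"rz":0},{"claw":32,"x":0,"y":0,"z":0,"rx":0,"ry":0,"rz":0},{"claw":20,"x":0,"y":0,"z":0,"rx":0,"ry":0,"rz":0},{"claw":20,"x":0,"y":0,"z":0,"rx":0,"ry":0,"rz":0},{"claw":20,"x":0,"y":0,"z":0,"rx":0,"ry":0,"rz":0},{"claw":20,"x":0,"y":0,"z":0,"rx":0,"ry":0,"rz":0},{"claw":20,"x":0,"y":0,"z":0,"rx":0,"ry":0,"rz":0},{"claw":20,"x":0,"y":0,"z":0,"rx":0,"ry":0,"rz":0},{"claw":20,"x":0,"y":0,"z":0,"rx":0,"ry":0,"rz":0}]' 20
```

```text
time: 15.67
eef_pos: [519.8, -195.4, 33.4]
ee_rot: [0.735, 0.678, 0.0, 0.0]
force: [-0.6, 0.4, 5.1]
finger_gap: 27.6
grasp_force: 20.0
```

```bash
python3 -m creep '[{"claw":20,"x":0,"y":0,"z":-0.2,"rx":0,"ry":0,"rz":0},{"claw":20,"x":0,"y":0,"z":-0.6,"rx":0,"ry":0,"rz":0},{"claw":20,"x":0,"y":0,"z":-1.2,"rx":0,"ry":0,"rz":0},{"claw":20,"x":0,"y":0,"z":-1.8,"rx":0,"ry":0,"rz":0},{"claw":20,"x":0,"y":0,"z":-2.4,"rx":0,"ry":0,"rz":0},{"claw":20,"x":0,"y":0,"z":-2.8,"rx":0,"ry":0,"rz":0},{"claw":20,"x":0,"y":0,"z":-2.95,"rx":0,"ry":0,"rz":0},{"claw":20,"x":0,"y":0,"z":-2.95,"rx":0,"ry":0,"rz":0}]' 20; python3 -c "
from h import *
go(497.7,180.8,150,-4.1)"
```

```text
time: 16.33
eef_pos: [519.9, -195.5, 152.3]
ee_rot: [0.735, 0.678, 0.0, 0.001]
force: [0.7, 1.0, -1.3]
finger_gap: 27.5
grasp_force: 20.0
shift [ 9.33 -1.31  0.05] turns [array([ 0.03,  0.01, -0.1 ]), array([ 1.00e-02, -4.00e-02,  3.59e+01])] j6 -0.32 t 16.3333
```

```bash
python3 -m creep '[{"claw":20,"x":0.4,"y":-0.06,"z":0,"rx":0,"ry":0,"rz":0},{"claw":20,"x":1.2,"y":-0.17,"z":0,"rx":0,"ry":0,"rz":0},{"claw":20,"x":2.1,"y":-0.29,"z":0,"rx":0,"ry":0,"rz":0},{"claw":20,"x":3,"y":-0.42,"z":0,"rx":0,"ry":0,"rz":0},{"claw":20,"x":3.9,"y":-0.55,"z":0,"rx":0,"ry":0,"rz":0},{"claw":20,"x":4.8,"y":-0.67,"z":0,"rx":0,"ry":0,"rz":-0.1},{"claw":20,"x":5.7,"y":-0.8,"z":0,"rx":0,"ry":0,"rz":-0.1},{"claw":20,"x":6.6,"y":-0.93,"z":0,"rx":0,"ry":0,"rz":-0.1},{"claw":20,"x":7.5,"y":-1.05,"z":0,"rx":0,"ry":0,"rz":-0.1},{"claw":20,"x":8.4,"y":-1.18,"z":0,"rx":0,"ry":0,"rz":-0.1},{"claw":20,"x":9.1,"y":-1.28,"z":0,"rx":0,"ry":0,"rz":-0.1},{"claw":20,"x":9.33,"y":-1.31,"z":0,"rx":0,"ry":0,"rz":-0.1}]' 20; python3 - <<'E'
from h import *
img,P,ok=cloud("scene")
go(497.7,180.8,33,-4.1)
h=cv2.cvtColor(img,cv2.COLOR_RGB2HSV)
m=(h[...,0]>50)&(h[...,0]<85)&(h[...,1]>120)&(P[...,0]>400)&(P[...,1]>30)&(P[...,1]<240)
for q,t,st in blobs(img,P,ok,90,m,20): print("green",st[:4],q.min(0).round(1),q.max(0).round(1))
E
```

```text
time: 17.33
eef_pos: [496.2, 184.0, 149.0]
ee_rot: [0.731, 0.682, -0.001, -0.001]
force: [0.3, -0.0, 0.2]
finger_gap: 27.7
grasp_force: 20.0
shift [-0.07  0.05  2.9 ] turns [array([-0.02,  0.  ,  0.03]), array([ -0.  ,  -0.04, -35.97])] j6 0.38 t 17.3833
```

```bash
python3 - <<'E'
from h import *
img,P,ok=cloud("scene"); cv2.imwrite("pics/scene3.png",cv2.resize(img[100:300,300:500],None,fx=3,fy=3)[:,:,::-1])
go(497.7,180.8,33,-4.1)
E
```

```text
shift [-0.03  0.04  2.91] turns [array([-0.02,  0.01,  0.02]), array([-1.000e-02, -3.000e-02, -3.598e+01])] j6 0.37 t 17.4333
```

View pics/scene3.png

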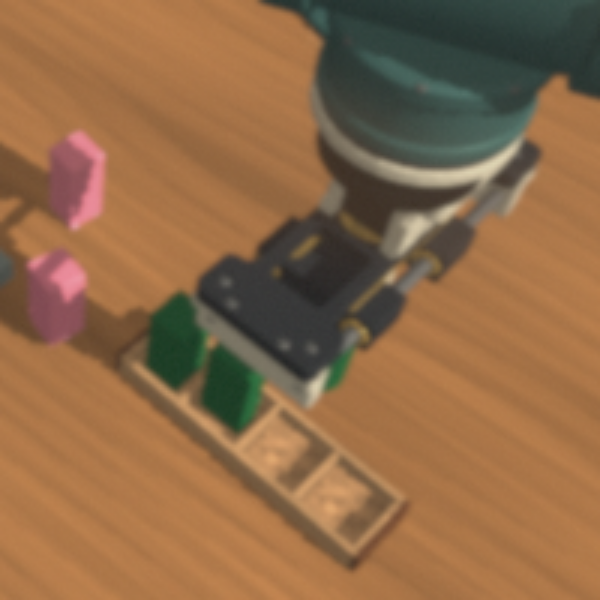

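The crop shows the round held at (340,365), and the square (180,340) and slab (235,385) standing. The target compartment is at (280,445), so I lower.

```bash
python3 -m creep '[{"claw":20,"x":-0.01,"y":0.03,"z":0.4,"rx":0,"ry":0,"rz":0},{"claw":20,"x":-0.01,"y":0.03,"z":1,"rx":0,"ry":0,"rz":0},{"claw":20,"x":-0.01,"y":0.03,"z":1.6,"rx":0,"ry":0,"rz":0},{"claw":20,"x":-0.01,"y":0.03,"z":2.2,"rx":0,"ry":0,"rz":0},{"claw":20,"x":-0.01,"y":0.03,"z":2.6,"rx":0,"ry":0,"rz":0},{"claw":20,"x":-0.01,"y":0.03,"z":2.82,"rx":0,"ry":0,"rz":0},{"claw":20,"x":-0.01,"y":0.03,"z":2.93,"rx":0,"ry":0,"rz":0},{"claw":20,"x":-0.01,"y":0.03,"z":2.93,"rx":0,"ry":0,"rz":0},{"claw":20,"x":-0.01,"y":0.03,"z":2.93,"rx":0,"ry":0,"rz":0}]' 20; python3 -c "
from h import *
go(497.7,180.8,33,-4.1)"
```

```text
time: 18.18
eef_pos: [498.8, 179.8, 33.8]
ee_rot: [0.732, 0.681, 0.0, 0.0]
force: [0.8, -0.6, -0.9]
finger_gap: 27.4
grasp_force: 20.0
shift [ 0.02 -0.03  0.02] turns [array([ 0.  ,  0.  , -0.01]), array([ 0.000e+00, -1.000e-02,  3.599e+01])] j6 0.37 t 18.1833
```

```bash
python3 -m creep '[{"claw":32,"x":0,"y":0,"z":0,"rx":0,"ry":0,"rz":0},{"claw":65,"x":0,"y":0,"z":0,"rx":0,"ry":0,"rz":0},{"claw":65,"x":0,"y":0,"z":0,"rx":0,"ry":0,"rz":0},{"claw":65,"x":0,"y":0,"z":0,"rx":0,"ry":0,"rz":0},{"claw":65,"x":0,"y":0,"z":0,"rx":0,"ry":0,"rz":0},{"claw":65,"x":0,"y":0,"z":-0.2,"rx":0,"ry":0,"rz":0},{"claw":65,"x":0,"y":0,"z":-0.8,"rx":0,"ry":0,"rz":0},{"claw":65,"x":0,"y":0,"z":-1.5,"rx":0,"ry":0,"rz":0},{"claw":65,"x":0,"y":0,"z":-2.2,"rx":0,"ry":0,"rz":0},{"claw":65,"x":0,"y":0,"z":-2.7,"rx":0,"ry":0,"rz":0},{"claw":65,"x":0,"y":0,"z":-2.93,"rx":0,"ry":0,"rz":0},{"claw":65,"x":0,"y":0,"z":-2.93,"rx":0,"ry":0,"rz":0}]' 20; python3 -c "
from h import *
go(516.2,-246.5,150,-4.7)"
```

```text
time: 19.18
eef_pos: [499.2, 180.8, 153.1]
ee_rot: [0.732, 0.681, 0.002, 0.001]
force: [1.2, -0.2, 0.6]
finger_gap: 64.8
grasp_force: 0.0
shift [-10.62   1.19   0.07] turns [array([ 0.04, -0.01,  0.12]), array([ 2.000e-02,  6.000e-02, -3.588e+01])] j6 0.37 t 19.1833
```

```bash
python3 -m creep '[{"claw":65,"x":-0.5,"y":0.06,"z":0,"rx":0,"ry":0,"rz":0},{"claw":65,"x":-1.4,"y":0.16,"z":0,"rx":0,"ry":0,"rz":0},{"claw":65,"x":-2.4,"y":0.27,"z":0,"rx":0,"ry":0,"rz":0},{"claw":65,"x":-3.4,"y":0.38,"z":0,"rx":0,"ry":0,"rz":0},{"claw":65,"x":-4.4,"y":0.49,"z":0,"rx":0,"ry":0,"rz":0},{"claw":65,"x":-5.4,"y":0.61,"z":0,"rx":0,"ry":0,"rz":0},{"claw":65,"x":-6.4,"y":0.72,"z":0,"rx":0,"ry":0,"rz":0.1},{"claw":65,"x":-7.4,"y":0.83,"z":0,"rx":0,"ry":0,"rz":0.1},{"claw":65,"x":-8.4,"y":0.94,"z":0,"rx":0,"ry":0,"rz":0.1},{"claw":65,"x":-9.4,"y":1.05,"z":0,"rx":0,"ry":0,"rz":0.1},{"claw":65,"x":-10.2,"y":1.14,"z":0,"rx":0,"ry":0,"rz":0.1},{"claw":65,"x":-10.62,"y":1.19,"z":0,"rx":0,"ry":0,"rz":0.1}]' 20; python3 - <<'E'
from h import *
img,P,ok=cloud("top"); h=cv2.cvtColor(img,cv2.COLOR_RGB2HSV)
m=(h[...,0]>50)&(h[...,0]<85)&(h[...,1]>120)
for q,t,st in blobs(img,P,ok,45,m,20): print("green",st[:4],cv2.minAreaRect(t[:,:2].astype(np.float32)),np.median(t[:,2]).round(1))
cloud("top")
go(516.2,-246.5,32,-4.7)
E
```

```text
time: 20.18
eef_pos: [514.5, -249.7, 148.6]
ee_rot: [0.736, 0.677, -0.001, -0.001]
force: [1.1, 0.2, -0.3]
finger_gap: 64.9
grasp_force: 0.0
green [443 200  26  22] ((516.1443481445312, -246.61561584472656), (30.913658142089844, 32.189125061035156), 25.02410125732422) 76.5
green [183 218  20  16] ((498.9742431640625, 177.91319274902344), (25.444400787353516, 23.907161712646484), 89.02871704101562) 70.3
green [242 219  22  20] ((491.8273620605469, 80.94448852539062), (29.57977867126465, 29.2996883392334), 85.30863952636719) 80.4
green [208 221  27  13] ((496.0249938964844, 130.3614959716797), (34.97606658935547, 17.068750381469727), 88.73078155517578) 84.6
shift [0.06 0.04 2.91] turns [array([-0.03, -0.01, -0.02]), array([-1.000e-02,  5.000e-02,  3.598e+01])] j6 -0.41 t 20.2833
```

```bash
python3 -m creep '[{"claw":65,"x":0.03,"y":0.03,"z":0.4,"rx":0,"ry":0,"rz":0},{"claw":65,"x":0.03,"y":0.03,"z":1,"rx":0,"ry":0,"rz":0},{"claw":65,"x":0.03,"y":0.03,"z":1.6,"rx":0,"ry":0,"rz":0},{"claw":65,"x":0.03,"y":0.03,"z":2.2,"rx":0,"ry":0,"rz":0},{"claw":65,"x":0.03,"y":0.03,"z":2.7,"rx":0,"ry":0,"rz":0},{"claw":55,"x":0.03,"y":0.03,"z":2.93,"rx":0,"ry":0,"rz":0},{"claw":55,"x":0.03,"y":0.03,"z":2.93,"rx":0,"ry":0,"rz":0},{"claw":55,"x":0.03,"y":0.03,"z":2.93,"rx":0,"ry":0,"rz":0}]' 20; python3 -c "
from h import *
go(516.2,-246.5,32,-4.7)"
```

```text
time: 20.95
eef_pos: [516.6, -245.0, 33.5]
ee_rot: [0.735, 0.678, -0.0, -0.0]
force: [-0.1, -0.8, -0.3]
finger_gap: 55.1
grasp_force: 0.0
shift [-0.04 -0.01  0.04] turns [array([-0.01, -0.  ,  0.02]), array([ 1.000e-02, -1.000e-02, -3.598e+01])] j6 -0.41 t 20.95
```

```bash
python3 -m creep '[{"claw":45,"x":0,"y":0,"z":0,"rx":0,"ry":0,"rz":0},{"claw":38,"x":0,"y":0,"z":0,"rx":0,"ry":0,"rz":0},{"claw":25,"x":0,"y":0,"z":0,"rx":0,"ry":0,"rz":0},{"claw":25,"x":0,"y":0,"z":0,"rx":0,"ry":0,"rz":0},{"claw":25,"x":0,"y":0,"z":0,"rx":0,"ry":0,"rz":0},{"claw":25,"x":0,"y":0,"z":0,"rx":0,"ry":0,"rz":0},{"claw":25,"x":0,"y":0,"z":0,"rx":0,"ry":0,"rz":0},{"claw":25,"x":0,"y":0,"z":0,"rx":0,"ry":0,"rz":0},{"claw":25,"x":0,"y":0,"z":0,"rx":0,"ry":0,"rz":0}]' 20; python3 -c "
from h import *
go(516.2,-246.5,32,-4.7)"
```

```text
time: 21.7
eef_pos: [517.0, -245.7, 34.2]
ee_rot: [0.735, 0.678, 0.0, 0.0]
force: [-0.7, 0.3, 7.1]
finger_gap: 33.0
grasp_force: 20.0
shift [-0.02 -0.02  0.06] turns [array([0.01, 0.  , 0.02]), array([-1.000e-02,  2.000e-02, -3.598e+01])] j6 -0.41 t 21.7
```

```bash
python3 -m creep '[{"claw":25,"x":0,"y":0,"z":-0.2,"rx":0,"ry":0,"rz":0},{"claw":25,"x":0,"y":0,"z":-0.6,"rx":0,"ry":0,"rz":0},{"claw":25,"x":0,"y":0,"z":-1.2,"rx":0,"ry":0,"rz":0},{"claw":25,"x":0,"y":0,"z":-1.8,"rx":0,"ry":0,"rz":0},{"claw":25,"x":0,"y":0,"z":-2.4,"rx":0,"ry":0,"rz":0},{"claw":25,"x":0,"y":0,"z":-2.8,"rx":0,"ry":0,"rz":0},{"claw":25,"x":0,"y":0,"z":-2.95,"rx":0,"ry":0,"rz":0},{"claw":25,"x":0,"y":0,"z":-2.95,"rx":0,"ry":0,"rz":0}]' 20; python3 -c "
from h import *
go(501.3,230.7,152,-4.1)"
```

```text
time: 22.37
eef_pos: [517.1, -245.8, 153.1]
ee_rot: [0.735, 0.678, 0.0, 0.001]
force: [0.5, -0.6, -1.5]
finger_gap: 33.0
grasp_force: 20.0
shift [ 1.184e+01 -1.350e+00  1.000e-02] turns [array([ 0.02,  0.01, -0.1 ]), array([ 2.00e-02, -4.00e-02,  3.59e+01])] j6 -0.41 t 22.3667
```

```bash
python3 -m creep '[{"claw":25,"x":0.4,"y":-0.05,"z":0,"rx":0,"ry":0,"rz":0},{"claw":25,"x":1.2,"y":-0.14,"z":0,"rx":0,"ry":0,"rz":0},{"claw":25,"x":2.1,"y":-0.24,"z":0,"rx":0,"ry":0,"rz":0},{"claw":25,"x":3,"y":-0.34,"z":0,"rx":0,"ry":0,"rz":0},{"claw":25,"x":3.9,"y":-0.44,"z":0,"rx":0,"ry":0,"rz":0},{"claw":25,"x":4.8,"y":-0.55,"z":0,"rx":0,"ry":0,"rz":0},{"claw":25,"x":5.7,"y":-0.65,"z":0,"rx":0,"ry":0,"rz":0},{"claw":25,"x":6.6,"y":-0.75,"z":0,"rx":0,"ry":0,"rz":0},{"claw":25,"x":7.5,"y":-0.86,"z":0,"rx":0,"ry":0,"rz":-0.1},{"claw":25,"x":8.3,"y":-0.95,"z":0,"rx":0,"ry":0,"rz":-0.1},{"claw":25,"x":8.9,"y":-1.01,"z":0,"rx":0,"ry":0,"rz":-0.1},{"claw":25,"x":9.2,"y":-1.05,"z":0,"rx":0,"ry":0,"rz":-0.1}]' 20
python3 -m creep '[{"claw":25,"x":0.4,"y":-0.05,"z":0,"rx":0,"ry":0,"rz":0},{"claw":25,"x":1.1,"y":-0.13,"z":0,"rx":0,"ry":0,"rz":0},{"claw":25,"x":1.8,"y":-0.21,"z":0,"rx":0,"ry":0,"rz":0},{"claw":25,"x":2.4,"y":-0.28,"z":0,"rx":0,"ry":0,"rz":0},{"claw":25,"x":2.64,"y":-0.31,"z":0,"rx":0,"ry":0,"rz":0},{"claw":25,"x":2.64,"y":-0.31,"z":0,"rx":0,"ry":0,"rz":0},{"claw":25,"x":2.64,"y":-0.31,"z":0,"rx":0,"ry":0,"rz":0}]' 20; python3 - <<'E'
from h import *
img,P,ok=cloud("scene"); cv2.imwrite("pics/scene4.png",cv2.resize(img[100:300,300:500],None,fx=3,fy=3)[:,:,::-1])
go(501.3,230.7,35,-4.1)
E
```

```text
time: 23.37
eef_pos: [503.2, 127.5, 149.9]
ee_rot: [0.731, 0.682, -0.001, -0.001]
force: [0.3, -0.5, -0.9]
finger_gap: 33.1
grasp_force: 20.0
time: 23.95
eef_pos: [499.3, 230.4, 150.7]
ee_rot: [0.732, 0.682, -0.001, -0.0]
force: [0.5, -0.6, -0.2]
finger_gap: 33.1
grasp_force: 20.0
shift [0.02 0.05 2.9 ] turns [array([-0.01,  0.01, -0.  ]), array([1.0e-02, 1.0e-02, 3.6e+01])] j6 0.46 t 24.0
```

View pics/scene4.png

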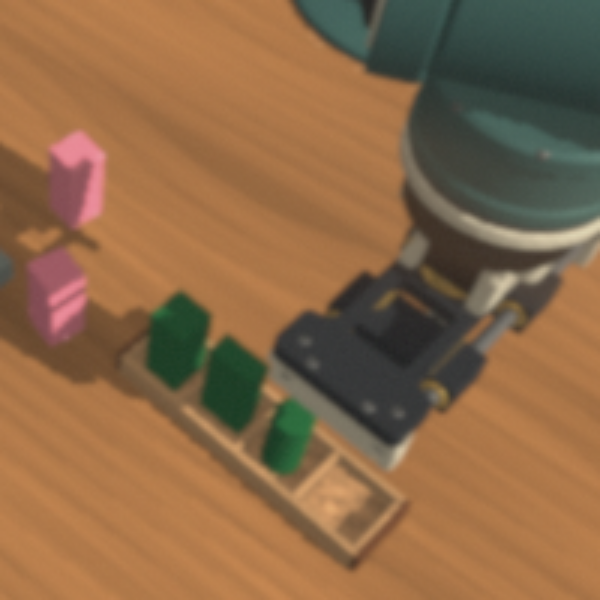

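The crop shows the square (180,340), slab (235,385) and round (290,440) standing, with the last compartment at (345,500) empty. The tube is held but hidden behind the gripper body. I lower it.

```bash
python3 -m creep '[{"claw":25,"x":0.01,"y":0.04,"z":0.4,"rx":0,"ry":0,"rz":0},{"claw":25,"x":0.01,"y":0.04,"z":1,"rx":0,"ry":0,"rz":0},{"claw":25,"x":0.01,"y":0.04,"z":1.6,"rx":0,"ry":0,"rz":0},{"claw":25,"x":0.01,"y":0.04,"z":2.2,"rx":0,"ry":0,"rz":0},{"claw":25,"x":0.01,"y":0.04,"z":2.6,"rx":0,"ry":0,"rz":0},{"claw":25,"x":0.01,"y":0.04,"z":2.82,"rx":0,"ry":0,"rz":0},{"claw":25,"x":0.01,"y":0.04,"z":2.92,"rx":0,"ry":0,"rz":0},{"claw":25,"x":0.01,"y":0.04,"z":2.92,"rx":0,"ry":0,"rz":0},{"claw":25,"x":0.01,"y":0.04,"z":2.92,"rx":0,"ry":0,"rz":0}]' 20; python3 -c "
from h import *
go(501.3,230.7,34.5,-4.1)"
```

```text
time: 24.75
eef_pos: [501.8, 230.7, 35.5]
ee_rot: [0.732, 0.681, 0.0, 0.0]
force: [0.6, -0.7, -0.5]
finger_gap: 32.7
grasp_force: 20.0
shift [-0.   -0.01  0.02] turns [array([ 0.01, -0.  , -0.01]), array([-1.000e-02, -2.000e-02,  3.599e+01])] j6 0.46 t 24.75
```

```bash
python3 -m creep '[{"claw":38,"x":0,"y":0,"z":0,"rx":0,"ry":0,"rz":0},{"claw":75,"x":0,"y":0,"z":0,"rx":0,"ry":0,"rz":0},{"claw":75,"x":0,"y":0,"z":0,"rx":0,"ry":0,"rz":0},{"claw":75,"x":0,"y":0,"z":0,"rx":0,"ry":0,"rz":0},{"claw":75,"x":0,"y":0,"z":0,"rx":0,"ry":0,"rz":0},{"claw":75,"x":0,"y":0,"z":-0.2,"rx":0,"ry":0,"rz":0},{"claw":75,"x":0,"y":0,"z":-0.8,"rx":0,"ry":0,"rz":0},{"claw":75,"x":0,"y":0,"z":-1.5,"rx":0,"ry":0,"rz":0},{"claw":75,"x":0,"y":0,"z":-2.2,"rx":0,"ry":0,"rz":0},{"claw":75,"x":0,"y":0,"z":-2.9,"rx":0,"ry":0,"rz":0},{"claw":75,"x":0,"y":0,"z":-3.3,"rx":0,"ry":0,"rz":0},{"claw":75,"x":0,"y":0,"z":-3.4,"rx":0,"ry":0,"rz":0}]' 20
python3 -m creep '[{"claw":75,"x":0.5,"y":0,"z":0,"rx":0,"ry":0,"rz":0},{"claw":75,"x":1.3,"y":0,"z":0,"rx":0,"ry":0,"rz":0},{"claw":75,"x":2.1,"y":0,"z":0,"rx":0,"ry":0,"rz":0},{"claw":75,"x":2.9,"y":0,"z":0,"rx":0,"ry":0,"rz":0},{"claw":75,"x":3.7,"y":0,"z":0,"rx":0,"ry":0,"rz":0},{"claw":75,"x":4.3,"y":0,"z":0,"rx":0,"ry":0,"rz":0},{"claw":75,"x":4.5,"y":0,"z":0,"rx":0,"ry":0,"rz":0},{"claw":75,"x":4.5,"y":0,"z":0,"rx":0,"ry":0,"rz":0},{"claw":75,"x":4.5,"y":0,"z":0,"rx":0,"ry":0,"rz":0}]'; python3 - <<'E'
from h import *
img,P,ok=cloud("top"); h=cv2.cvtColor(img,cv2.COLOR_RGB2HSV); cv2.imwrite("pics/top5.png",img[:,:,::-1])
m=(h[...,0]>50)&(h[...,0]<85)&(h[...,1]>120)
for q,t,st in blobs(img,P,ok,45,m,20): print("green",st[:4],cv2.minAreaRect(t[:,:2].astype(np.float32)),np.median(t[:,2]).round(1))
m=(h[...,0]>160)&(h[...,1]>60)
for q,t,st in blobs(img,P,ok,45,m,20): print("pink",t.mean(0).round(1))
E
```

```text
time: 25.75
eef_pos: [502.2, 231.6, 174.8]
ee_rot: [0.732, 0.681, 0.002, 0.001]
force: [-0.8, 0.1, 0.5]
finger_gap: 75.4
grasp_force: 0.0
time: 26.5
eef_pos: [514.0, 410.2, 169.9]
ee_rot: [0.732, 0.681, -0.001, 0.0]
force: [-0.7, -0.4, -0.0]
finger_gap: 75.0
grasp_force: 0.0
green [148 214  26  21] ((502.1781005859375, 228.82228088378906), (32.09722900390625, 31.11189079284668), 77.82109832763672) 76.1
green [183 218  20  16] ((498.9652404785156, 177.79342651367188), (25.964052200317383, 23.973865509033203), 89.73695373535156) 70.4
green [242 220  22  19] ((491.22369384765625, 80.56134033203125), (28.987308502197266, 27.943225860595703), 85.26881408691406) 80.4
green [208 222  27  12] ((494.9867248535156, 130.1438446044922), (35.2872428894043, 15.971346855163574), 85.51039123535156) 84.4
pink [ 632.4 -110.7   71.5]
pink [514.8 -10.3  71.7]
pink [424.7 -70.9  71.4]
```

View pics/top5.png

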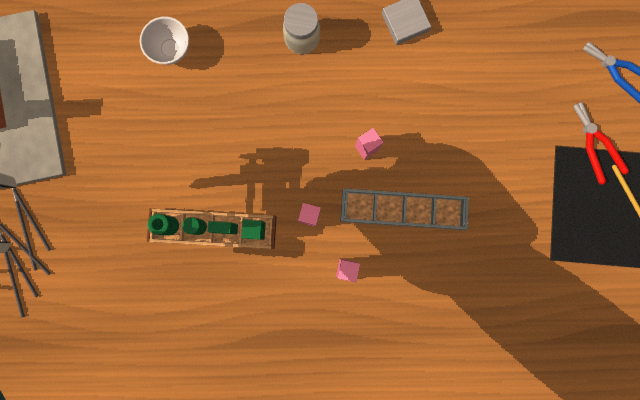

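The picture shows the job rack holding tube (160,224), round (194,226), slab (222,227) and square (253,230) from the left. All are upright at their original heights. The stock rack is empty and the pink blocks have not moved.

```bash
python3 -c "
from station import arm
print(arm.job_done())"
```

```text
the job is handed in; nothing more can be done
None
```

All four blanks stand upright in the job rack in reverse order (tube, round, slab, square from the robot's left), and I handed the job in at about 26.6 s of the 101 s allowed.

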